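# Shut and latch the potter's damp box

### The job

Shut the plywood lid of the damp box. Then swing the latch handle by its black knob clockwise (seen from above): it rides up over the cam and must drop by itself into the low notch, so that its nose locks the lid. Do not force the handle against the wall at the end of the notch (keep under about 15 N at the knob), and leave the pots, jar and brush around it where they are.

Things in the scene. Friction and masses are not known exactly. Their poses are not given: they have to be found in the camera images.
- bin: White plastic damp box standing fixed on the table, 180 (x) x 200 (y) x 110 mm high; its origin is the centre of its underside, x and y along its sides, z up. The lid's hinge runs along its +y top edge. On its -y side is a dark steel block, 120 (x) x 106 (y) x 85 mm high, which carries the latch.
- lid (a joint): Lid angle in rad: 0 shut, growing as it opens; starts between 0.45 and 0.9. The lid is a plywood board 186 x 204 x 8 mm with a low wooden button (28 mm across, 16 mm high) 90 mm from the hinge. The hinge line is parallel to the bin's x, at bin y = +100 mm, z = 110 mm (the board's underside). The stiff hinge holds it where it is left; 1 to 5 N near its free edge push it down.
- lid_edge (a point): Middle of the lid's free edge, on its upper face, 204 mm from the hinge line.
- pivot (a point): Point on the handle's vertical axis, at mid-thickness of its bar at the start: bin (0, -145, 144.5) mm. Round it a cam track, radius 42 mm, for a pin under the bar: level shelf, ramp 10 mm up, short crest, notch 8 mm below the shelf, rigid end wall. The ring is set anew each time: the pin is mid-notch when the bar points 1.15 to 2.07 rad clockwise of the bin's +x, with 0.045 rad of play each way.
- handle: Latch handle, aluminium bar 16 mm wide, 8 mm thick, with a knob 105 mm from its vertical axis and a nose 75 mm the other way. Origin on the axis at table level; x axis towards the knob, at the start 0 to 0.25 rad clockwise of the bin's +x. Spring and weight press it down (16 N at the start, 22 N on the crest). Turning takes up to about 9 N at the knob, on the ramp.
- knob (a point): Centre of the upright black cylindrical knob, 22 mm across, 50 mm tall, standing on the end of the bar 105 mm from the axis. Centre height above the table: 173.5 mm at the start, 183.5 on the crest, 165.5 in the notch. The fall into the notch is damped (about 0.1 s) and needs the knob free to slide down: a tight grip holds it up.
- cup: Terracotta cup, 72 mm across, 85 mm tall, origin at the centre of its underside. To be left alone.
- jar: White jar with black cap, 60 mm across, 85 mm tall, origin at the centre of its underside. To be left alone.
- brush: Brush lying on the table. To be left alone.
- bowl: Terracotta bowl, 90 mm across, 45 mm tall, origin at the centre of its underside. To be left alone.

How it is judged:
By the outcome, as a careful person would: the job done as asked, in the order asked, and still so for the second after the job is handed in, with the robot touching nothing.
It also fails if it takes over 67 s, if anything falls off the work surface, if the arm or the gripper's body presses on something with over 40 N, if the wrist force passes 120 N, or if a joint passes its speed limit or range.

### The arm

A 6-joint arm with a two-finger parallel gripper is mounted at the origin on the work surface. World frame = base frame: x ahead of the robot, y to its left, z up, the work surface at z = 0. Lengths are in m, angles in rad, forces in N, time in s.
With the tool pointing down it reaches from about 0.35 to 0.775 m from the base axis. Payload 5.5 kg.
Tool frame: the origin (TCP) lies at the very end of the fingers, on their centre line; the grasp point (between the pads) lies 19 mm behind it; z points along the fingers, y is the direction in which the jaws open and shut (so a half turn about z gives the same grasp; the last joint's range is limited). The gripper opens to 85 mm and grips with 20 to 120 N. Pads are 22 mm wide; open, the fingers measure 114 mm over their backs; the gripper's body (76 mm by 85 mm) begins 54 mm behind the grasp point. The pads swing forward as they close: fully open they stand 13 mm farther back than shut.
Start: joints at [1.041, 0.313, 0.046, 1.304, 0, 1.431], TCP at [0.219, 0.532, 0.231] pointing down, gripper open.
Joint ranges: [-2.76, 2.76], [-0.86, 1.69], [-1.03, 1.26], [-2.2, 2.34], [-1.47, 1.5], [-3.14, 3.14]. Speed limits (rad/s): [2.57, 2.57, 3.14, 3.14, 3.14, 3.14].

### API

Orientations are given as a rotation vector (axis times angle).
In Python, from plant import r gives the robot as it stands. Calls block until the motion is done:
- r.move_ptp(position, orientation): joint-space move of the TCP to a pose.
- r.move_linear(position, v=0.15, frame=None): straight line of the TCP; frame=None keeps the orientation; v is the mean speed in m/s.
- r.move_joints(angles): joint-space move.
- r.open() and r.grasp(force=None): open the fingers fully, or close them until they stop; force is the grip in N (None keeps the last).
- r.dwell(seconds).
- r.ik(position, orientation): joint angles nearest the present ones, or None.
- r.snapshot(name): name is "side" or "top" or "wrist"; returns (picture, depth): 400x640x3 uint8, blue, green, red; 400x640 float32, m along the optical axis (not along the pixel's ray), 0 where there is no reading.
- r.camera_info(name): a dict with "camera_matrix" (3x3 intrinsics, pixels), "camera_from_world" (4x4, takes a point from world to camera coordinates). Camera axes: x right, y up, looking along -z (the intrinsics and any distortion apply to the point x, -y, -z); pixel columns grow to the right and rows downward; lengths in m; the calibration is good to about 2 mm. A picture is of the moment at which its call begins: read the wrist's pose just before it. camera_info takes no time and is no camera call; for the wrist camera it gives the pose at the moment of the call.
A pose or a line that the arm cannot do raises r.Unreachable and nothing moves.
- r.job_done(): hands the job in, once; it reports no verdict.
Readings, each from a call of its own:
- r.current_time_s(): time.
- r.current_joint_pos(): joint angles.
- r.current_dq(): joint speeds.
- r.current_tau(): joint torques, N m.
- r.current_position(): TCP position.
- r.current_tcp_rot(): TCP orientation.
- r.current_contact_force(): force on the tool from outside, world axes, zero at the start.
- r.current_torque(): the same for the moment, N m.
- r.current_gripper_width(): finger opening in m.
Only numpy, scipy, OpenCV 4.12 (cv2) and the standard library are available. Lean on these libraries where they do the work, as an engineer would, in place of code of your own. Each camera call takes 0.05 s, during which the arm holds its last target. There are 200 camera calls.

## Working session

There is one attempt and no reset: what is moved stays moved. The work goes in short steps, each a Python script; the robot and the scene stay as the last script left them, time stands still between calls to the robot, and variables do not carry over. Pictures are saved under pics/ and viewed, about 8 in all and at most 12, crops included, and the job is handed in when it is done.

```bash
ls; mkdir -p pics; cat > h.py <<'E'
import numpy as np, cv2
from plant import r
def cloud(name):
    im,d=r.snapshot(name); c=r.camera_info(name); K=np.array(c["camera_matrix"]); T=np.linalg.inv(np.array(c["camera_from_world"]))
    v,u=np.mgrid[:400,:640]
    x=(u-K[0,2])/K[0,0]*d; y=(v-K[1,2])/K[1,1]*d
    P=np.stack([x,-y,-d,np.ones_like(d)],-1)@T.T
    P=P[...,:3].copy(); P[d==0]=np.nan
    return im,d,P
E
python3 - <<'E'
from h import *
for n in("top","side"):
    im,d,P=cloud(n); np.save(f"{n}.npy",P); cv2.imwrite(f"pics/{n}.png",im)
    c=r.camera_info(n); print(n,list(c), np.linalg.inv(c["camera_from_world"])[:3,3].round(3))
print(r.current_tcp_rot(),r.current_time_s())
E
```

```text
pics
top ['camera_matrix', 'camera_from_world'] [ 0.294 -0.062  1.358]
side ['camera_matrix', 'camera_from_world'] [ 0.13  -0.446  0.822]
[-6.08334178e-01 -3.08159845e+00  2.41316248e-03] 0.1
```

View pics/top.png

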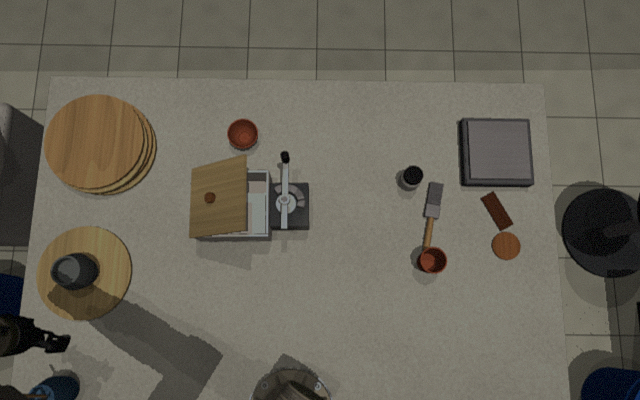

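View pics/side.png

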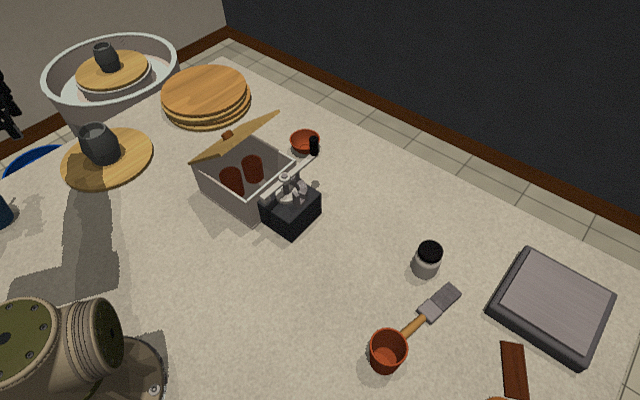

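The top view shows the lid hinged on the left (world +y), the dark block at about (290,206), the knob at (285,157) and the pivot at about (285,202). The handle points up the picture (world +x), so clockwise takes it to the right, clear of the bowl at (243,134).

```bash
python3 - <<'E'
from h import *
P=np.load("top.npy"); im=cv2.imread("pics/top.png")
v,u=np.mgrid[:400,:640]; z=P[...,2]
def rect(m,l):
    q=P[m]; print(l,m.sum(),np.median(q,0).round(4),q.min(0).round(3),q.max(0).round(3)); return q
box=(u>180)&(u<320)&(v>140)&(v<250)
q=rect(box&(u>265)&(abs(z-.085)<.006),"blocktop"); R=cv2.minAreaRect((q[:,:2]*1000).astype(np.float32)); print(R)
q=rect(box&(abs(z-.110)<.005)&(u>235),"rim"); print(cv2.minAreaRect((q[:,:2]*1000).astype(np.float32)))
q=rect(box&(u>270)&(abs(z-.1485)<.006),"bar"); c,(w,),vt=q[:,:2].mean(0),(0,),np.linalg.svd(q[:,:2]-q[:,:2].mean(0),full_matrices=False)[2]; print(c,vt[0],np.arctan2(vt[0,1],vt[0,0]))
q=rect(box&(u>270)&(v<170)&(z>.18),"knob"); print(q[:,:2].mean(0))
m=(u>195)&(u<244)&(v>170)&(v<232)&(z>.1)
q=P[m]; 
for _ in range(3):
    A=np.c_[q[:,:2],np.ones(len(q))]; k=np.linalg.lstsq(A,q[:,2],rcond=None)[0]; e=abs(A@k-q[:,2]); q=q[e<.006]
n=np.array([-k[0],-k[1],1]);n/=np.linalg.norm(n); print("lid",k,n,"ang",np.arccos(n[2]),q.min(0),q.max(0))
S=np.load("side.npy"); zs=S[...,2]
m=(S[...,0]>.3)&(S[...,0]<.75)&(abs(S[...,1])<.3)
q=S[m&(abs(zs-.110)<.004)]; print("side rim",cv2.minAreaRect((q[:,:2]*1000).astype(np.float32)))
q=S[m&(zs>.18)&(S[...,1]<.05)]; print("side knob",len(q),q.mean(0) if len(q) else 0)
q=S[m&(abs(zs-.085)<.004)&(S[...,1]<0.05)]; print("side block",cv2.minAreaRect((q[:,:2]*1000).astype(np.float32)))
for w,(a,b) in dict(bowl=(243,134),jar=(413,176)).items(): print(w,P[b,a])
E
```

```text
blocktop 1010 [0.5284 0.0014 0.0853] [ 0.455 -0.042  0.079] [0.631 0.067 0.091]
((542.9091796875, 12.738243103027344), (175.8220672607422, 109.0981674194336), 0.039886411279439926)
rim 388 [0.564  0.0677 0.1096] [ 0.453 -0.031  0.105] [0.632 0.146 0.115]
((536.5296020507812, 53.122161865234375), (166.16787719726562, 186.22909545898438), 83.74718475341797)
bar 378 [0.559  0.0195 0.1482] [0.47  0.007 0.143] [0.645 0.033 0.154]
[0.55668322 0.0197547 ] [-9.99999511e-01  9.88530131e-04] 3.1406041232981416
knob 68 [0.6481 0.0196 0.197 ] [0.639 0.01  0.183] [0.66  0.03  0.202]
[0.64845442 0.01945753]
lid [ 0.01985743 -0.80437434  0.32260222] [-0.01547113  0.62669618  0.7791101 ] ang 0.6775513186667267 [0.44980603 0.10690617 0.12718027] [0.62155838 0.25542185 0.24785773]
side rim ((543.9398803710938, 117.22569274902344), (181.67205810546875, 290.5037841796875), 1.007087230682373)
side knob 92 [0.64848698 0.01907173 0.19257815]
side block ((558.5233154296875, -125.52603149414062), (122.1769790649414, 362.6114501953125), 5.709359169006348)
bowl [0.76993184 0.15616067 0.00181863]
jar [ 0.62683524 -0.32645921  0.08735318]
```

```bash
cat >> h.py <<'E'
from scipy.spatial.transform import Rotation as Rn
piv=np.array([.5434,.0195])
def down(phi):
    c,s=np.cos(phi),np.sin(phi)
    return Rn.from_matrix(np.array([[-s,c,0],[c,s,0],[0,0,-1]])).as_rotvec()
def fpose(th,back,z,off):
    # finger behind knob when handle is th cw of world x; back=centre distance
    k=piv+.105*np.array([np.cos(th),-np.sin(th)]); p=k-back*np.array([-np.sin(th),-np.cos(th)])
    return np.r_[p,z],down(-th+off)
E
python3 - <<'E'
from h import *
for off in (0,np.pi/2,np.pi,-np.pi/2):
    for th in(0,.5,1,1.5,2.1):
        q=r.ik(*fpose(th,.024,.168,off)); print(round(off,2),th,None if q is None else np.round(q,2))
for ph in(0,np.pi/2,np.pi): 
  for p in([.543,.13,.27],[.543,.095,.116]): print(ph,r.ik(p,down(ph)))
r.grasp(30); t0=r.current_time_s()
def hp(a,L): return np.array([.543,.2645-L*np.cos(a)+.008*np.sin(a),.110+L*np.sin(a)+.008*np.cos(a)])
ph=np.pi/2 if r.ik([.543,.13,.27],down(np.pi/2)) is not None else 0
L=.17
p=hp(.72,L); r.move_ptp(p+[0,0,.06],down(ph)); print(r.current_position(),p,r.current_contact_force(),r.current_time_s())
r.move_linear(p+[0,0,.005],v=.15)
for a in np.arange(.64,-.08,-.06):
    r.move_linear(hp(a,L),v=.06,); F=r.current_contact_force(); print(round(a,2),r.current_position().round(4) if 0 else np.round(r.current_position(),4),np.round(F,1),round(r.current_time_s(),2))
    if np.linalg.norm(F)>9: break
r.move_linear(np.array(r.current_position())+[0,0,.12],v=.2); print(r.current_time_s())
im,d,P=cloud("side"); cv2.imwrite("pics/s2.png",im)
im,d,P=cloud("top"); cv2.imwrite("pics/t2.png",im); np.save("top2.npy",P)
m=(abs(P[...,0]-.543)<.08)&(P[...,1]>.07)&(P[...,1]<.25)&(P[...,2]>.1)&(P[...,2]<.15); q=P[m]; print(len(q),np.percentile(q[:,2],[5,50,95]))
E
```

```text
0 0 [-0.06  0.48  0.14  1.23  0.    1.51]
0 0.5 [-0.14  0.48  0.13  1.23  0.    1.93]
0 1 [-0.22  0.43  0.06  1.2  -0.    2.35]
0 1.5 [-0.28  0.35 -0.06  1.16 -0.    2.79]
0 2.1 [-0.32  0.23 -0.22  1.12 -0.   -2.93]
1.57 0 [-0.06  0.48  0.14  1.23  0.   -0.06]
1.57 0.5 [-0.14  0.48  0.13  1.23  0.    0.36]
1.57 1 [-0.22  0.43  0.06  1.2   0.    0.78]
1.57 1.5 [-0.28  0.35 -0.06  1.16  0.    1.22]
1.57 2.1 [-0.32  0.23 -0.22  1.12 -0.    1.78]
3.14 0 [-0.06  0.48  0.14  1.23  0.   -1.63]
3.14 0.5 [-0.14  0.48  0.13  1.23  0.   -1.21]
3.14 1 [-0.22  0.43  0.06  1.2  -0.   -0.79]
3.14 1.5 [-0.28  0.35 -0.06  1.16  0.   -0.35]
3.14 2.1 [-0.32  0.23 -0.22  1.12  0.    0.21]
-1.57 0 [-0.06  0.48  0.14  1.23  0.    3.09]
-1.57 0.5 [-0.14  0.48  0.13  1.23 -0.   -2.78]
-1.57 1 [-0.22  0.43  0.06  1.2  -0.   -2.36]
-1.57 1.5 [-0.28  0.35 -0.06  1.16  0.   -1.92]
-1.57 2.1 [-0.32  0.23 -0.22  1.12 -0.   -1.36]
0 [0.09121224 0.27320355 0.08555099 1.38314376 0.         1.66200856]
0 [ 0.02756135  0.3289274  -0.22256138  1.01930754  0.          1.59835768]
1.5707963267948966 [0.09121224 0.2732035
[... 379 characters left out ...]
1  0.22810984] [ 0.0192096  -0.5615591  -0.25974572] 2.7167
0.64 [0.5427 0.1326 0.2177] [-0.2  1.   0.6] 3.67
0.58 [0.5427 0.1263 0.2093] [-0.4  0.  -0.4] 3.99
0.52 [0.5427 0.1206 0.2009] [ 0.2  0.2 -0.3] 4.31
0.46 [0.5427 0.1154 0.1921] [ 0.7 -0.7 -0.1] 4.62
0.4 [0.5427 0.1107 0.183 ] [0.7 0.6 0.3] 4.94
0.34 [0.5426 0.1066 0.1736] [-1.   0.  -1.1] 5.26
0.28 [0.5426 0.1031 0.164 ] [-0.3  0.3 -0.2] 5.58
0.22 [0.5426 0.1001 0.1543] [ 0.5 -0.9  0.1] 5.89
0.16 [0.5426 0.0978 0.1444] [-0.1  0.2 -0.3] 6.21
0.1 [0.5425 0.096  0.1343] [ 0.3 -0.4 -0.5] 6.53
0.04 [0.5426 0.0949 0.1242] [ 0.3  0.4 -0. ] 6.84
-0.02 [0.544  0.0946 0.1178] [-5.2 -0.1 20.7] 7.16
7.925
787 [0.11428588 0.11836136 0.12231033]
```

```bash
cat >> h.py <<'E'
def push(ths,back=.022,z=.168,v=.06,lim=12):
    for th in ths:
        p,o=fpose(th,back,z,np.pi); 
        r.move_linear(p,v=v,frame=o)
        F=np.array(r.current_contact_force()); ft=-F[:2]@np.array([-np.sin(th),-np.cos(th)]); fr=F[:2]@np.array([np.cos(th),-np.sin(th)])
        print(f"{th:.3f} ft{ft:.1f} fr{fr:.1f} fz{F[2]:.1f} t{r.current_time_s():.2f}")
        if ft>lim: print("STOP"); break
    return th
E
python3 - <<'E'
from h import *
p,o=fpose(0,.055,.26,np.pi); r.move_ptp(p,o)
p[2]=.168; r.move_linear(p,v=.15); print(r.current_contact_force(),r.current_time_s())
p,o=fpose(0,.028,.168,np.pi); r.move_linear(p,v=.08); print(r.current_contact_force())
push(np.arange(0.0,.62,.04))
im,d,P=cloud("side"); cv2.imwrite("pics/s3.png",cv2.resize(im[60:280,200:420],(660,660))[:600])
E
```

```text
[-0.43393536 -0.73725042  0.18139168] 10.2167
[ 0.0063606   0.41435105 -0.26131398]
0.000 ft0.3 fr0.5 fz-0.1 t10.95
0.040 ft0.7 fr-0.9 fz-1.0 t11.20
0.080 ft0.4 fr0.9 fz0.0 t11.45
0.120 ft0.1 fr-0.9 fz0.0 t11.70
0.160 ft0.2 fr0.2 fz-0.1 t11.95
0.200 ft-0.6 fr0.2 fz0.4 t12.20
0.240 ft-0.3 fr-0.1 fz-0.1 t12.45
0.280 ft-0.4 fr0.4 fz0.0 t12.70
0.320 ft0.7 fr0.1 fz0.2 t12.95
0.360 ft0.7 fr0.6 fz-0.7 t13.20
0.400 ft0.5 fr0.1 fz0.3 t13.45
0.440 ft-0.3 fr-0.3 fz-0.2 t13.70
0.480 ft-0.2 fr0.1 fz-0.4 t13.95
0.520 ft-0.3 fr-0.0 fz0.8 t14.20
0.560 ft-0.5 fr0.7 fz-0.2 t14.45
0.600 ft-0.2 fr0.5 fz-0.0 t14.70
```

View pics/s3.png

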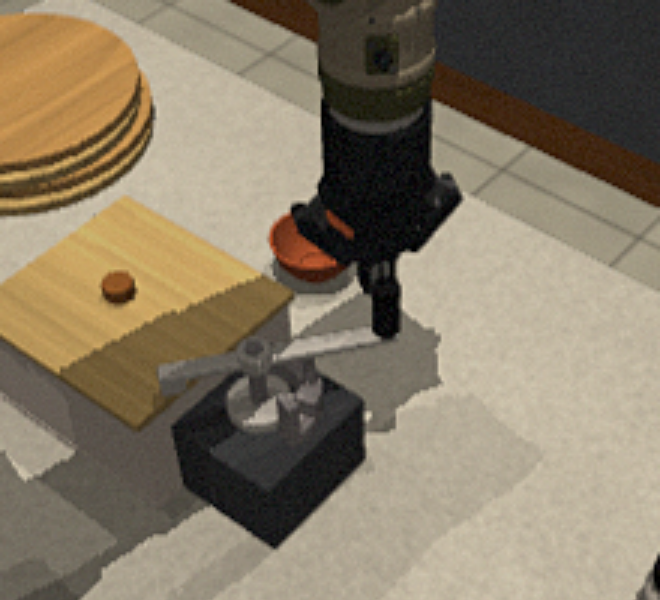

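The side view shows the lid flat, the finger behind the knob (crop 385,305) and the handle turned, with the ramp just ahead of the pin. I'll go on with smaller steps and stop when the force falls away after the ramp.

```bash
cat >> h.py <<'E'
def knobz(th):
    im,d,P=cloud("side"); k=piv+.105*np.array([np.cos(th),-np.sin(th)])
    m=(np.hypot(P[...,0]-k[0],P[...,1]-k[1])<.016)&(P[...,2]>.12)&(P[...,2]<.225)&(im.max(-1)<70)
    q=P[m]; return (len(q),np.percentile(q[:,2],[5,95]).round(4)) if len(q)>5 else len(q)
E
python3 - <<'E'
from h import *
print(knobz(.6)); ramp=False; 
for th in np.arange(.63,1.6,.03):
    p,o=fpose(th,.022,.168,np.pi); r.move_linear(p,v=.06,frame=o)
    F=np.array(r.current_contact_force()); ft=-F[:2]@np.array([-np.sin(th),-np.cos(th)])
    print(f"{th:.3f} ft{ft:.1f} fz{F[2]:.1f} t{r.current_time_s():.2f}",knobz(th))
    if ft>4: ramp=True
    if ft>12 or (ramp and ft<2): break
im,d,P=cloud("side"); cv2.imwrite("pics/s4.png",cv2.resize(im[60:280,200:420],(660,660))[100:600])
E
```

```text
(250, array([0.1525, 0.2198]))
0.630 ft0.9 fz0.2 t15.05 (252, array([0.1531, 0.2201]))
0.660 ft2.8 fz1.4 t15.35 (234, array([0.1537, 0.2203]))
0.690 ft-0.1 fz0.8 t15.65 (249, array([0.1542, 0.2194]))
0.720 ft2.9 fz0.8 t15.95 (246, array([0.1541, 0.2206]))
0.750 ft1.1 fz-0.1 t16.25 (257, array([0.154 , 0.2204]))
0.780 ft2.6 fz1.0 t16.55 (260, array([0.1545, 0.2183]))
0.810 ft2.6 fz1.1 t16.85 (258, array([0.1562, 0.2194]))
0.840 ft4.0 fz2.3 t17.15 (253, array([0.1558, 0.2199]))
0.870 ft3.5 fz3.9 t17.45 (248, array([0.1565, 0.2191]))
0.900 ft5.9 fz4.0 t17.75 (256, array([0.1571, 0.2191]))
0.930 ft4.9 fz3.2 t18.05 (252, array([0.1577, 0.22  ]))
0.960 ft0.9 fz0.4 t18.35 (262, array([0.1584, 0.2191]))
```

View pics/s4.png

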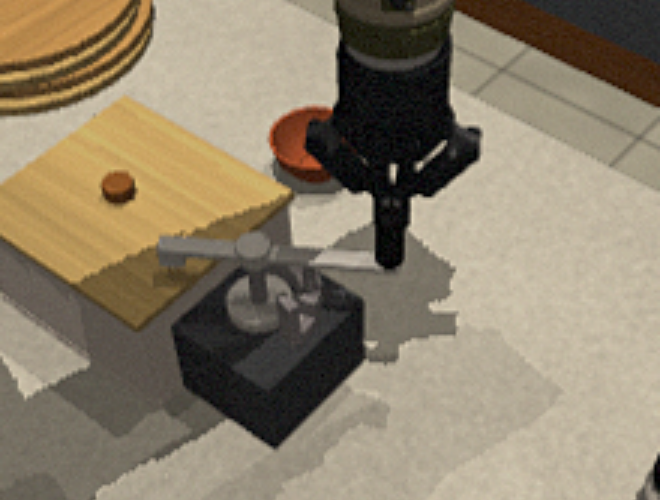

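Knob at crop (390,245), still up on the ramp or crest: its lower end has risen about 6 mm. Not dropped yet. I'll go on in finer steps, watching the knob height.

```bash
python3 - <<'E'
from h import *
for th in np.arange(.98,1.9,.02):
    p,o=fpose(th,.022,.168,np.pi); r.move_linear(p,v=.05,frame=o)
    F=np.array(r.current_contact_force()); ft=-F[:2]@np.array([-np.sin(th),-np.cos(th)])
    k=knobz(th); print(f"{th:.3f} ft{ft:.1f} fz{F[2]:.1f} t{r.current_time_s():.2f}",k)
    if ft>10 or k[1][0]<.150: break
im,d,P=cloud("side"); cv2.imwrite("pics/s5.png",cv2.resize(im[60:280,200:420],(660,660))[100:600])
E
```

```text
0.980 ft0.7 fz1.2 t18.75 (260, array([0.1588, 0.2189]))
1.000 ft3.1 fz-2.4 t19.05 (260, array([0.1591, 0.2195]))
1.020 ft3.2 fz0.2 t19.35 (252, array([0.1595, 0.2199]))
1.040 ft4.2 fz-0.0 t19.65 (247, array([0.1593, 0.2201]))
1.060 ft5.3 fz2.2 t19.95 (240, array([0.1592, 0.2195]))
1.080 ft5.3 fz1.0 t20.25 (251, array([0.1596, 0.2197]))
1.100 ft6.9 fz0.1 t20.55 (255, array([0.1609, 0.2193]))
1.120 ft5.5 fz2.8 t20.85 (249, array([0.1612, 0.2181]))
1.140 ft5.3 fz3.7 t21.15 (242, array([0.1607, 0.2205]))
1.160 ft3.8 fz3.5 t21.45 (253, array([0.1619, 0.2203]))
1.180 ft1.4 fz1.1 t21.75 (261, array([0.1623, 0.2209]))
1.200 ft-0.6 fz0.2 t22.05 (271, array([0.1632, 0.2203]))
1.220 ft0.3 fz0.5 t22.35 (267, array([0.1618, 0.2213]))
1.240 ft0.1 fz0.3 t22.65 (259, array([0.1628, 0.2199]))
1.260 ft0.1 fz-0.0 t22.95 (262, array([0.1636, 0.2199]))
1.280 ft-1.0 fz1.5 t23.25 (274, array([0.1619, 0.2205]))
1.300 ft-0.4 fz0.4 t23.55 (271, array([0.161 , 0.2214]))
1.320 ft0.1 fz-0.4 t23.85 (182, array([0.1522, 0.2209]))
1.340 ft0.5 fz0.1 t24.15 (164, array([0.1593, 0.2222]))
1.360 ft-0.4 fz0.4 t24.45 (186, array([0.1521, 0.2222]))
1.380 ft-0.3 fz-0.4 t24.75 (228, array([0.1495, 0.2207]))
```

View pics/s5.png

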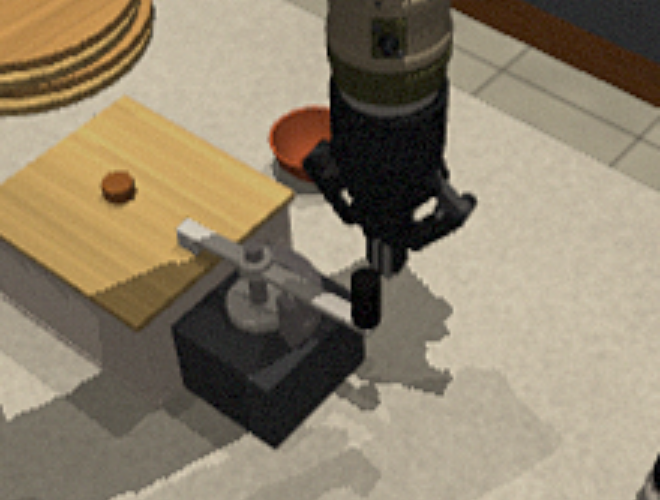

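The knob, at crop (365,298), has run ahead of the finger and sits lower; it appears to have dropped. I'll back the finger off and check its height and angle.

```bash
python3 - <<'E'
from h import *
p,o=fpose(1.38,.06,.168,np.pi); r.move_linear(p,v=.15)
r.move_linear(p+[0,0,.12],v=.2); r.move_linear(p+[-.02,.2,.15],v=.25)
im,d,P=cloud("top"); cv2.imwrite("pics/t6.png",cv2.resize(im[120:260,180:360],(771,600)))
z=P[...,2]; near=np.hypot(P[...,0]-piv[0],P[...,1]-piv[1])
m=(abs(near-.105)<.02)&(z>.17)&(z<.22)&(P[...,1]<.03); q=P[m]; c=np.median(q,0); print("knob top",len(q),c,"ang",-np.arctan2(c[1]-piv[1],c[0]-piv[0]),np.hypot(*(c[:2]-piv)))
b=(near>.025)&(near<.088)&(z>.127)&(z<.17)&(P[...,1]<.12); q=P[b]; 
print("bar z by radius",[(round(a,3),np.median(z[b&(abs(near-a)<.008)]).round(4)) for a in(.035,.05,.065)], len(q))
l=(abs(P[...,0]-.543)<.07)&(P[...,1]>.1)&(P[...,1]<.25); print("lid",np.nanmedian(z[l]),r.current_time_s(),r.current_contact_force())
im,d,P=cloud("side"); cv2.imwrite("pics/s6.png",cv2.resize(im[60:280,200:420],(660,660))[100:600])
E
```

```text
knob top 67 [ 0.5530443  -0.08440923  0.18923888] ang 1.4782467890704887 0.10435583811716241
bar z by radius [(0.035, np.float64(0.1398)), (0.05, np.float64(0.1395)), (0.065, np.float64(0.1398))] 299
lid 0.7886345071615762 26.9667 [0.64013218 0.3990353  0.21547819]
```

View pics/s6.png

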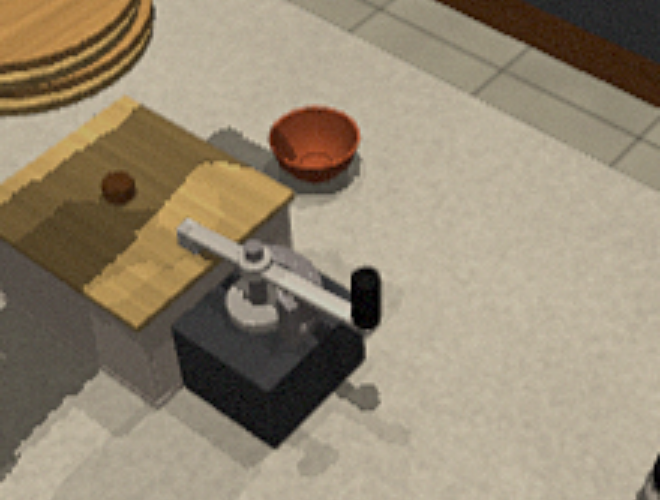

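View pics/t6.png

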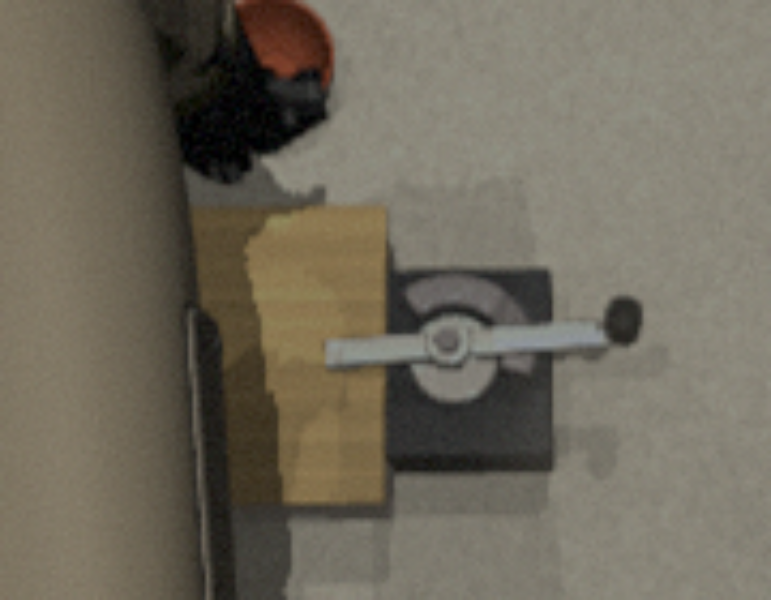

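The top view shows the nose, at crop (330,352), over the lid's edge and the knob at (622,320). Knob top at 189 mm and bar top at 139.8 mm match the notch heights of 190.5 and 140.5. I'll check the lid and the bowl once more, then hand in.

```bash
python3 - <<'E'
from h import *
P0=np.load("side.npy"); im,d,P=cloud("side")
x,y,z=P[...,0],P[...,1],P[...,2]
l=(abs(x-.50)<.03)&(z<.16)&(z>.09)
print("lid",[np.nanmedian(z[l&(abs(y-a)<.008)]).round(4) for a in(.08,.13,.18,.23)])
m=(y<-.15)&(x>.3); print("jar/cup/brush change px",np.nansum(abs(P[m][:,2]-P0[m][:,2])>.012) if 0 else int((abs(P-P0)[...,2][(P0[...,1]<-.2)&(P0[...,2]>.02)]>.02).sum()))
print("bowl pts",np.nanmean(P[(abs(x-.735)<.1)&(abs(y-.11)<.1)&(z>.02)&(z<.06)],0),np.nanmean(P0[(abs(P0[...,0]-.735)<.1)&(abs(P0[...,1]-.11)<.1)&(P0[...,2]>.02)&(P0[...,2]<.06)],0))
r.job_done(); print(r.current_time_s())
E
```

```text
lid [np.float64(0.1181), np.float64(0.1183), np.float64(0.1182), np.float64(0.1183)]
jar/cup/brush change px 0
bowl pts [0.76647911 0.15953468 0.03542989] [0.7645743  0.1674315  0.03586624]
the job is handed in; nothing more can be done
the job is handed in; nothing more can be done
```

The lid is shut and the handle has dropped into the notch, with its nose over the lid. I handed the job in at about 27 s, with the arm clear of everything.

- **Lid:** I pushed it down with the closed fingertips; the force peaked at about 21 N as it seated. The last check gave its upper face at 118 mm all across, which is fully shut.
- **Latch:** I pushed the knob clockwise in small steps with one finger, not gripping it. The highest push reading was about 7 N, on the ramp. At about 1.3 rad the knob ran ahead of the finger and dropped by itself, and I saw no rise in force against the end wall.
- **Notch check:** the knob top measured 189 mm and the bar top 139.8 mm, against 190.5 and 140.5 expected in the notch. The handle stands at about 1.48 rad clockwise of world x.
- **Things left alone:** the jar and cup showed no change, and nothing came near the brush, though it is too low for that check.
- **Checks that failed or disagreed:**
  - The bowl's visible points shifted about 8 mm on average between the first and last pictures. I put this down to the open lid hiding part of it at first; nothing touched it.
  - One lid height reading was useless because the arm blocked the top camera, so I repeated it with the side camera.

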